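Dial the parts carousel round to the green cup

TASK

On the scroll-saw bench, turn the slotted dark wooden cover of the round parts carousel by its metal bar grip until its opening lies squarely over the green cup, so that the dowel pins in it can be taken out. Then let go of the grip and leave the cover there; keep the bottle of glue standing.

Things in the scene. Friction and masses are not known exactly. Their poses are not given: they have to be found in the camera images.
- cover_grip (a point): Aluminium bar grip, 56 x 16 mm, 36 mm tall, a red stripe on its half towards the opening, upright at the middle of the cover. Point: on the turning axis, centre of the bar, 84 mm above the bench, 24 above the cover's top, 12 below the bar's top. x: along the bar to the opening; z: up. Turns with the cover, either way, 40 to 80 degrees needed, no stop in reach; light friction (0.06 N m) holds it.
- opening (a point): Middle of the one wedge-shaped opening (54 degrees wide, from 37 mm radius to the rim) in the cover, a dark wooden disc 152 mm across, 8 mm thick, top 60 mm above the bench. Point: 66 mm from the turning axis, on the red-striped side of the bar, 56 mm above the bench; turns with the cover; axes as the grip's.
- green_cup_mouth (a point): Centre of the mouth of the green plastic cup, 52 mm across, 36 mm tall, rim 48 mm above the bench. Six cups of different colours stand 60 degrees apart, 66 mm from the axis, fixed on the carousel's plywood foot (196 mm across, fixed); which stands where varies. They reach 16 mm out from under the cover, so their colours show. They do not turn with the cover.
- glue_mid (a point): White glue bottle with a yellow band and orange collar, 42 mm across, 108 mm tall, standing loose on the bench to the left (+y) of the carousel. Point: on its axis, half-way up (54 mm); z: up along the bottle.
Things that resemble listed ones, but are neither listed nor needed, are in the scene too. Leave any white look-alike of the part that bears cover_grip alone.

How it is judged:
By the outcome, as a careful person would: the job done as asked, in the order asked, and still so for the second after the job is handed in, with the robot touching nothing.
It also fails if it takes over 32 s, if anything falls off the work surface, if the arm or the gripper's body presses on something with over 40 N, if the wrist force passes 120 N, or if a joint passes its speed limit or range.

ROBOT

A 7-joint arm with a two-finger parallel gripper is mounted at the origin on the work surface. World frame = base frame: x ahead of the robot, y to its left, z up, the work surface at z = 0. Lengths are in m, angles in rad, forces in N, time in s.
With the tool pointing down it reaches from about 0.425 to 0.8 m from the base axis. Payload 8.3 kg.
Tool frame: the origin (TCP) lies midway between the tips of the shut fingers; the grasp point (between the pads) lies 19 mm behind it; z points along the fingers, y is the direction in which the jaws open and shut (so a half turn about z gives the same grasp; the last joint's range is limited). The gripper opens to 85 mm and grips with 20 to 120 N. Pads are 22 mm wide; open, the fingers measure 114 mm over their backs; the gripper's body (76 mm by 85 mm) begins 54 mm behind the grasp point. The pads swing forward as they close: fully open they stand 13 mm farther back than shut.
Start: joints at [1.202, 0.383, 0.016, 1.37, -0.006, 1.388, -0.046], TCP at [0.188, -0.596, 0.231] pointing down, gripper open.
Joint ranges: [-2.95, 2.95], [-0.25, 2.06], [-1.52, 1.56], [0.18, 2.33], [-1.44, 4.58], [0.02, 2.06], [-3.01, 3.01]. Speed limits (rad/s): [2.39, 2.39, 3.01, 3.01, 3.14, 3.14, 3.14].

INTERFACE

Orientations are given as [roll, pitch, yaw] about the fixed x, y, z axes, in that order (R = Rz(yaw) Ry(pitch) Rx(roll)).
In Python, from rig import env gives the robot as it stands.
- The arm moves only by the shell command python3 -m crank 'ROWS' [FORCE]. ROWS is JSON, one flat list of numbers, 7 for each row, row after row: the shift along the tool's x, y, z in m, then the turn, a rotation vector about the tool's x, y, z in degrees, then the opening, from 0 (shut) to 1 (fully open). A call has 1 to 10 rows; each row is the pose to reach, as a shift and turn from the pose commanded when the call began, along the tool's axes at that moment; what a row does not reach only later rows make up. A row lasts 1/12 s, in which the tool goes at most 41.7 mm and 7.16 degrees, less where a joint would pass 70% of its speed; a pose out of reach is approached as far as the arm can. A call with a gripper value outside its range is refused whole. The fingers move at their own pace and stop on an object; FORCE is the grip in N (left out, the last holds). Time passes only in rows, so rows that repeat a pose let the fingers close. It gives the time, the measured TCP pose, the force and the opening at its end, in the units of the state.
- env.state(): the state, without advancing time (a new reading comes with each control period).
- env.camera(name): name is "scene" or "top" or "wrist"; returns a dict with "frame" (400x640x3 uint8, blue, green, red), "depth" (400x640 float32, m along the optical axis (not along the pixel's ray), 0 where there is no reading), "K" (3x3 intrinsics, pixels), "k1" (the pictures are not rectified: a ray, as slopes to the right and down, at radius r is drawn at 1 + k1 r^2 times it, then the intrinsics apply), "cam_to_world" (4x4, takes a point from camera to world coordinates); the wrist camera has in their place "mount" (4x4, takes a point from camera to tool coordinates, whose origin is the TCP and whose axes are the flange's). Camera axes: x right, y down, z forward; pixel columns grow to the right and rows downward; lengths in m; the calibration is good to about 2 mm. A picture is of the moment at which its call begins: read the wrist's pose just before it.
- env.finish_job(): hands the job in, once; it reports no verdict.
The state is a dict: "clock": time; "joint_positions": joint angles; "joint_velocities": joint speeds; "joint_efforts": joint torques, N m; "position": TCP position; "tcp_rot": TCP orientation; "wrist_force": force on the tool from outside, world axes, zero at the start; "ft_torque": the same for the moment, N m; "opening": opening from 0.0 (shut) to 1.0 (fully open).
Only numpy, scipy, OpenCV 4.12 (cv2) and the standard library are available. Lean on these libraries where they do the work, as an engineer would, in place of code of your own. Each camera call takes 0.05 s, during which the arm holds its last target.

## Working session

There is one attempt and no reset: what is moved stays moved. The work goes in short steps, Python scripts to look and compute and a shell command to move; the robot and the scene stay as the last step left them, time stands still between calls to the robot, and variables do not carry over. Pictures are saved under pics/ and viewed, and the job is handed in when it is done.

```bash
ls; mkdir -p pics; python3 - <<'E'
from rig import env
import cv2, numpy as np
print(env.state())
for n in ["scene","top"]:
    c=env.camera(n)
    cv2.imwrite(f"pics/{n}0.png",c["frame"]); np.savez(f"{n}0.npz",**c)
    print(n,c["K"].tolist(),c["k1"],c["cam_to_world"].round(4).tolist())
E
```

```text
pics
{'clock': 0.0, 'joint_positions': array([ 1.20210921,  0.38426887,  0.01639447,  1.37116042, -0.00630375,
        1.38817791, -0.04652819]), 'joint_velocities': array([ 0.00027243, -0.00054641,  0.00198146,  0.00013562,  0.00082058,
       -0.0004855 , -0.00198402]), 'joint_efforts': array([ 1.11210513e-03, -6.27593708e+01,  8.44557434e-01, -3.71828055e+01,
        1.65265042e-02,  1.40638094e-02,  3.27643875e-05]), 'position': array([ 0.18802664, -0.59552409,  0.23025703]), 'tcp_rot': array([-3.13962809e+00,  4.05014807e-05,  3.05802974e-01]), 'wrist_force': array([-0.31646727,  0.6500484 , -0.01597043]), 'ft_torque': array([-0.05055762, -0.01855566,  0.00898975]), 'opening': 0.9993347132724841}
scene [[513.6642418317527, 0.0, 317.27653708276006], [0.0, 513.6642418317527, 203.94300165066028], [0.0, 0.0, 1.0]] 0.00048551270845107955 [[0.379, 0.4924, -0.7835, 1.3243], [0.9254, -0.1978, 0.3234, -0.2109], [0.0042, -0.8476, -0.5306, 0.6506], [0.0, 0.0, 0.0, 1.0]]
top [[394.86337227183964, 0.0, 319.0986452226013], [0.0, 394.86337227183964, 211.15958025646083], [0.0, 0.0, 1.0]] -0.0985059167102982 [[-0.1054, -0.9629, 0.2486, 0.3078], [-0.9944, 0.1042, -0.0183, 0.1469], [-0.0082, -0.2491, -0.9684, 0.7782], [0.0, 0.0, 0.0, 1.0]]
```

View pics/scene0.png

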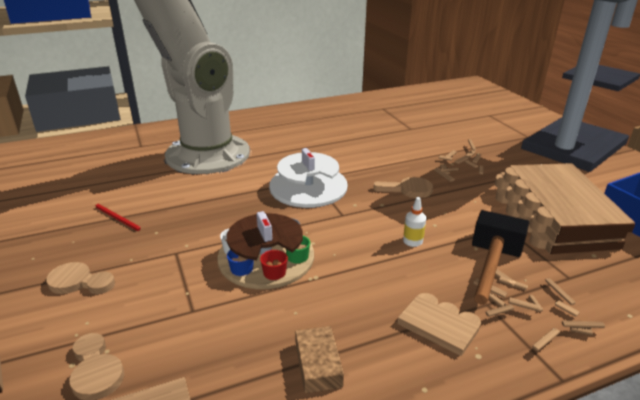

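View pics/top0.png

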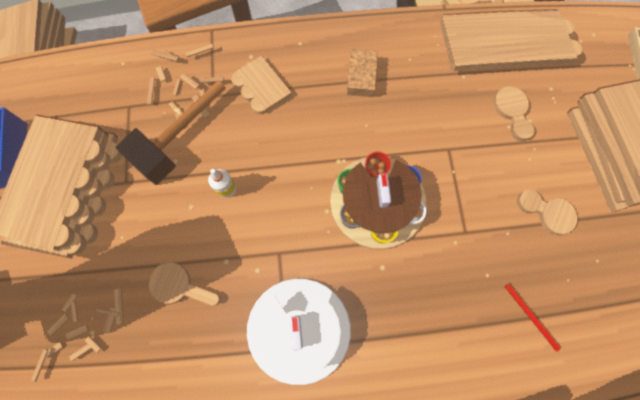

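The two candidates for the bar grip are the one on the dark brown cover (top px 383,190; scene 264,227) and the one on the white look-alike (top px 296,332; scene 308,160). The brown one fits: it has the dark wooden disc with coloured cups under it. I'll confirm this in an enlarged crop.

```bash
python3 - <<'E'
import cv2, numpy as np
a=cv2.imread("pics/top0.png")[140:260,315:450]; b=cv2.imread("pics/scene0.png")[200:295,205:325]
a=cv2.resize(a,None,fx=3.3,fy=3.3,interpolation=cv2.INTER_CUBIC); b=cv2.resize(b,(350,277),interpolation=cv2.INTER_CUBIC)
o=np.zeros((400,800,3),np.uint8); o[:a.shape[0],:a.shape[1]]=a[:400]; o[:277,450:]=b
cv2.imwrite("pics/crop0.png",o)
E
```

```text
(no output)
```

View pics/crop0.png

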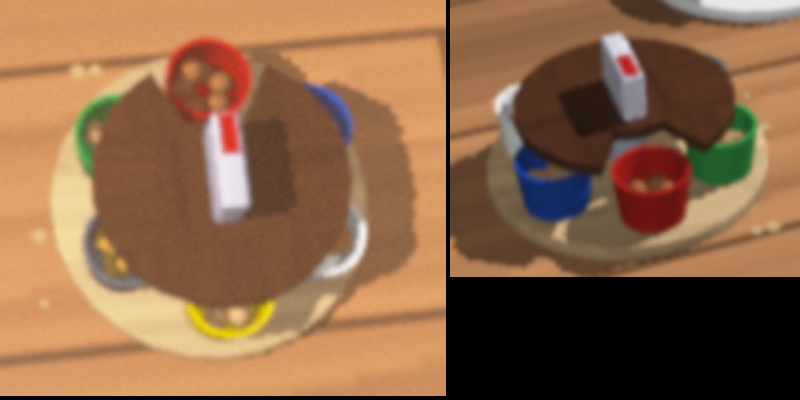

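The crop confirms it: dark brown disc, red-striped bar at crop (228,165), opening now over the red cup, and the green cup next to it on the +y side (counter-clockwise from above). Next I'll measure from both views.

```bash
cat > h.py <<'E'
import cv2, numpy as np
def rays(c,uv):
    K=np.asarray(c["K"]);k=float(c["k1"]);d=(np.asarray(uv,float)-K[:2,2])/[K[0,0],K[1,1]]
    s=d.copy()
    for _ in range(20): s=d/(1+k*(s**2).sum(-1,keepdims=True))
    return np.concatenate([s,np.ones(s.shape[:-1]+(1,))],-1)
def cloud(c,T=None):
    T=c["cam_to_world"] if T is None else T
    v,u=np.mgrid[:400,:640]; r=rays(c,np.stack([u,v],-1))*c["depth"][...,None]
    return r@T[:3,:3].T+T[:3,3]
def atz(c,uv,z,T=None):
    T=c["cam_to_world"] if T is None else T
    r=rays(c,np.atleast_2d(uv))@T[:3,:3].T; return T[:3,3]+r*((z-T[2,3])/r[:,2:])
def proj(c,p,T=None):
    T=c["cam_to_world"] if T is None else T
    q=(np.asarray(p)-T[:3,3])@T[:3,:3]; s=q[...,:2]/q[...,2:]; s=s*(1+c["k1"]*(s**2).sum(-1,keepdims=True))
    return s*c["K"][0,0]+c["K"][:2,2]
def tri(c1,p1,c2,p2):
    A=[];b=[]
    for c,p in((c1,p1),(c2,p2)):
        T=c["cam_to_world"];d=T[:3,:3]@rays(c,np.array([p]))[0];d/=np.linalg.norm(d);M=np.eye(3)-np.outer(d,d);A.append(M);b.append(M@T[:3,3])
    x=np.linalg.lstsq(np.vstack(A),np.hstack(b),rcond=None)[0];return x
def circ(P):
    A=np.c_[2*P,np.ones(len(P))];s=np.linalg.lstsq(A,(P**2).sum(1),rcond=None)[0];return s[:2],np.sqrt(s[2]+s[0]**2+s[1]**2)
E
python3 - <<'E'
from h import *
from scipy.ndimage import label
for n,box in(("top",(320,440,140,255)),("scene",(205,325,200,295))):
    c=dict(np.load(n+"0.npz")); P=cloud(c); f=c["frame"]; hsv=cv2.cvtColor(f,cv2.COLOR_BGR2HSV)
    m=np.zeros((400,640),bool); m[box[2]:box[3],box[0]:box[1]]=1
    m&=c["depth"]>0
    z=P[...,2]
    print(n,"bench z",np.median(P[...,2][(c["depth"]>0)&(P[...,2]<.03)&(P[...,2]>-.03)]))
    d=m&(z>.052)&(z<.068)&(f[...,2]<130)
    lo=P[d]; print(" disc",d.sum(),np.median(lo[:,2]),lo[:,:2].min(0),lo[:,:2].max(0),(lo[:,:2].min(0)+lo[:,:2].max(0))/2)
    k=cv2.findContours(d.astype(np.uint8),0,1)[0]; k=max(k,key=len)[:,0]; Q=P[k[:,1],k[:,0]][:,:2]
    cc,r=circ(Q)
    for _ in range(15):
        e=abs(np.linalg.norm(Q-cc,axis=1)-r)<.004; cc,r=circ(Q[e])
    print(" circ",cc,r,e.sum(),len(Q))
    g=m&(z>.088)&(z<.105); G=P[g]; mu=G.mean(0); w,V=np.linalg.eigh(np.cov(G[:,:2].T)); a=V[:,1]
    red=m&(z>.085)&(hsv[...,1]>150)&(f[...,2]>140)&((hsv[...,0]<8)|(hsv[...,0]>172))
    rm=P[red].mean(0); a=a*np.sign(a@(rm-mu)[:2])
    print(" grip top",g.sum(),mu,"rectmid",cv2.minAreaRect((G[:,:2]*1000).astype(np.float32)),"ang",np.degrees(np.arctan2(a[1],a[0])),"red",rm, np.degrees(np.arctan2(*(rm-mu)[1::-1])))
    for col,(h0,h1) in dict(green=(50,90),blue=(100,130),red=(0,8),yellow=(22,35)).items():
        q=m&(hsv[...,0]>=h0)&(hsv[...,0]<=h1)&(hsv[...,1]>120)&(z>.01)&(z<.054)
        if q.sum()>5:
            S=P[q]; t=S[S[:,2]>.040]; print(" ",col,q.sum(),len(t),S[:,2].max(), t.mean(0) if len(t) else 0)
E
```

```text
top bench z -0.0002578591154294152
 disc 3095 0.05937414997425783 [ 0.43927504 -0.06377637] [0.57925104 0.08434134] [0.50926304 0.01028248]
 circ [0.51344235 0.01738492] 0.05713258172175566 44 418
 grip top 270 [0.51291094 0.01247778 0.09494584] rectmid ((513.48828125, 11.879110336303711), (16.09523582458496, 55.733890533447266), 88.44853973388672) ang -1.7153887096680156 red [0.52950997 0.00981802 0.0960801 ] -9.103466051644613
  green 32 29 0.049928233305553404 [0.5577213  0.08243577 0.04642443]
  blue 11 11 0.048313343334511205 [ 0.55833998 -0.06556944  0.04681798]
  red 329 149 0.04996106400057332 [0.58475114 0.00575157 0.04608585]
  yellow 137 73 0.052723981534227304 [0.43127503 0.01581865 0.04723496]
scene bench z 0.0011394439898190223
 disc 2236 0.0607834458260727 [ 0.43927275 -0.06550986] [0.58324767 0.08571704] [0.51126021 0.01010359]
 circ [0.5159384  0.00974638] 0.0742227509102284 139 234
 grip top 172 [0.52087734 0.00868641 0.09527872] rectmid ((516.5363159179688, 10.056577682495117), (16.55681037902832, 56.95180892944336), 88.04485321044922) ang -0.4480311754946092 red [0.52959758 0.0088636  0.09698861] 1.1640681386593965
  green 282 82 0.050175804665893 [0.56397024 0.07132968 0.04449573]
  blue 352 105 0.05147560749574287 [ 0.55807508 -0.05882782  0.0450044 ]
  red 646 255 0.05128477931342601 [0.58224561 0.00659341 0.04568926]
```

```bash
cat >> h.py <<'E'
from scipy.spatial.transform import Rotation as Ro
def togo(st,xyz,yaw_deg):
    R0=Ro.from_euler("xyz",st["tcp_rot"]); R1=Ro.from_euler("xyz",[np.pi,0,np.radians(yaw_deg)])
    return (R0.inv().apply(np.array(xyz)-st["position"])*1000).round(1),(R0.inv()*R1).as_rotvec(degrees=True).round(2)
E
python3 - <<'E'
from h import *
from rig import env
t=dict(np.load("top0.npz"));s=dict(np.load("scene0.npz"))
# glue
for n,c,b in(("top",t,(195,250,155,210)),("scene",s,(395,435,190,255))):
    P=cloud(c);z=P[...,2];m=np.zeros((400,640),bool);m[b[2]:b[3],b[0]:b[1]]=1
    q=P[m&(z>.015)&(z<.15)];print(n,"glue",q.min(0),q.max(0))
w=env.camera("wrist");print(w["mount"].round(3).tolist(),w["K"][0,0],w["k1"])
# cross-check centre by two-view: project guess centre of bar top
for c in(t,s): print(proj(c,np.array([[.515,.010,.096],[.543,.009,.096],[.487,.011,.096]])).round(1).tolist())
st=env.state();print(togo(st,[.515,.010,.24],-2))
E
```

```text
top glue [0.55508457 0.29782594 0.01561907] [0.59731253 0.3400738  0.10837222]
scene glue [0.40896919 0.29587349 0.01500041] [0.60215038 0.45607729 0.1105874 ]
[[-0.001, -0.956, -0.293, 0.074], [1.0, -0.001, 0.001, -0.0], [-0.001, -0.293, 0.956, -0.143], [0.0, 0.0, 0.0, 1.0]] 295.0117458821391 0.00800373743846002
[[385.1, 187.0], [383.4, 172.5], [386.9, 201.9]]
[[263.5, 218.3], [267.4, 226.0], [259.8, 210.9]]
(array([ 494.1, -479.1,   -8.8]), array([-9.000e-02,  1.000e-02,  1.952e+01]))
```

```bash
python3 -m crank '[0.027,-0.027,0,0,0,1,1, 0.055,-0.053,0,0,0,2,1, 0.082,-0.080,0,0,0,3,1, 0.110,-0.106,0,0,0,4,1, 0.137,-0.133,0,0,0,5,1, 0.165,-0.160,0,0,0,6,1, 0.192,-0.186,0,0,0,7,1, 0.220,-0.213,0,0,0,8,1, 0.247,-0.240,0,0,0,9,1, 0.274,-0.266,0,0,0,10,1]'
python3 -c "
from h import *
from rig import env
st=env.state();print(st['joint_positions'].round(2));print(togo(st,[.515,.010,.22],-2))"
```

```text
clock: 0.98
position: [0.3698, -0.2578, 0.2313]
tcp_rot: [3.141, 0.0, 0.131]
wrist_force: [0.6, -1.0, 0.1]
opening: 1.001
[ 0.79  0.02 -0.25  1.81  0.    1.32 -0.91]
(array([ 178.9, -246.6,   11.3]), array([0.01, 0.  , 9.48]))
```

```bash
python3 -m crank '[0.021,-0.030,0.001,0,0,1,1, 0.045,-0.062,0.002,0,0,2.5,1, 0.070,-0.094,0.004,0,0,4,1, 0.092,-0.126,0.005,0,0,5,1, 0.115,-0.158,0.006,0,0,6,1, 0.137,-0.190,0.008,0,0,7,1, 0.158,-0.220,0.010,0,0,8.5,1, 0.179,-0.247,0.011,0,0,9.5,1, 0.179,-0.247,0.011,0,0,9.5,1, 0.179,-0.247,0.011,0,0,9.5,1]'
python3 - <<'E'
from h import *
from rig import env
st=env.state();w=env.camera("wrist");cv2.imwrite("pics/wrist1.png",w["frame"])
T=np.eye(4);T[:3,:3]=Ro.from_euler("xyz",st["tcp_rot"]).as_matrix();T[:3,3]=st["position"]
w["cam_to_world"]=T@w["mount"]; np.savez("wrist1.npz",**w)
print(st['joint_positions'].round(2),togo(st,[.515,.010,.22],-2))
print(proj(w,np.array([[.515,.010,.096],[.543,.009,.096],[.487,.011,.096]])).round(1).tolist())
E
```

```text
clock: 1.82
position: [0.5147, 0.011, 0.2198]
tcp_rot: [-3.14, 0.001, -0.03]
wrist_force: [-0.2, -0.7, 0.1]
opening: 1.002
[ 0.4   0.19 -0.54  1.67  0.1   1.31 -1.77] (array([ 0.4,  1. , -0.2]), array([-0.07,  0.06,  0.29]))
[[321.3, 190.3], [321.5, 160.6], [321.1, 218.2]]
```

View pics/wrist1.png

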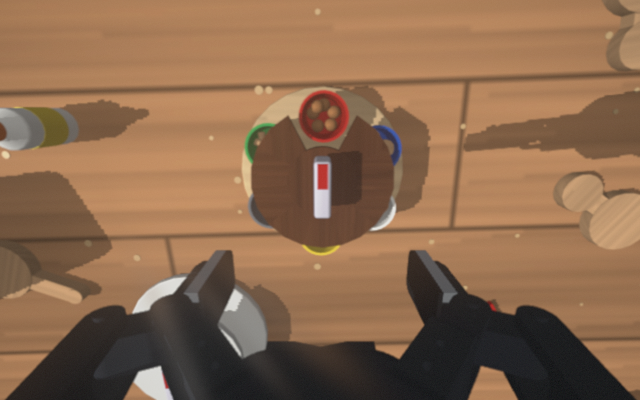

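```bash
python3 - <<'E'
from h import *
from scipy.optimize import least_squares
for n,b in(("wrist1",(235,425,75,262)),("top0",(320,440,140,255)),("scene0",(205,325,200,295))):
    c=dict(np.load(n+".npz"));P=cloud(c);z=P[...,2];f=c["frame"];h=cv2.cvtColor(f,cv2.COLOR_BGR2HSV)
    m=np.zeros((400,640),bool);m[b[2]:b[3],b[0]:b[1]]=1;m&=c["depth"]>0
    g=m&(z>.088)&(z<.104);G=P[g]
    red=(h[...,1]>150)&(f[...,2]>130)&((h[...,0]<8)|(h[...,0]>172))
    rect=cv2.minAreaRect((G[:,:2]*1000).astype(np.float32)); print(n,"grip",g.sum(),G.mean(0).round(4),np.round(rect[0],1),np.round(rect[1],1),round(rect[2],1),"medz",np.median(G[:,2]).round(4))
    pts=[];ids=[]
    for i,(col,(h0,h1)) in enumerate(dict(red=(0,8),green=(50,90),yellow=(22,35),blue=(100,130)).items()):
        off={'red':0,'green':60,'blue':-60,'yellow':180}[col]
        q=m&(h[...,0]>=h0)&(h[...,0]<=h1)&(h[...,1]>120)&(z<.06)&(z>.02)&(f.max(-1)>60)
        if q.sum()<15: continue
        k=max(cv2.findContours(q.astype(np.uint8),0,1)[0],key=len)[:,0]
        # outline rays met with rim plane
        X=atz(c,k,.048)[:,:2]; ang=np.degrees
        pts.append(X);ids+= [off]*len(X)
    X=np.vstack(pts);ids=np.array(ids)
    def cen(p): a=np.radians(p[2]+ids);return p[:2]+.066*np.c_[np.cos(a),np.sin(a)]
    def res(p):
        return (np.linalg.norm(X-cen(p),axis=1)-.026)*1000
    # keep only outward half (outside disc edge)
    p=np.array([.515,.010,-2.]);
    for _ in range(4):
        keep=(np.linalg.norm(X-p[:2],axis=1)>.079)
        s=least_squares(lambda q:res(q)[keep],p,loss="soft_l1",f_scale=1.,x_scale=[.01,.01,10]);p=s.x
    print("  cups centre/phase(red)",p.round(4),"green bearing",(p[2]+60).round(1),keep.sum(),np.abs(res(p)[keep]).mean().round(2))
    dk=m&(h[...,2]<120)&(z>.054)&(z<.066)
E
```

```text
wrist1 grip 972 [0.5164 0.0093 0.0963] [515.    9.2] [15.5 55.4] 88.1 medz 0.0965
  cups centre/phase(red) [ 0.5146  0.0108 -3.5871] green bearing 56.4 191 1.89
top0 grip 270 [0.5129 0.0125 0.0949] [513.5  11.9] [16.1 55.7] 88.4 medz 0.0951
  cups centre/phase(red) [ 0.5131  0.0093 -2.5317] green bearing 57.5 111 2.47
scene0 grip 172 [0.5209 0.0087 0.0953] [516.5  10.1] [16.6 57. ] 88.0 medz 0.0962
  cups centre/phase(red) [ 0.5413  0.0018 -1.3496] green bearing 58.7 88 4.15
```

```bash
python3 - <<'E'
from h import *
from scipy.optimize import least_squares
c=dict(np.load("wrist1.npz"));f=c["frame"];h=cv2.cvtColor(f,cv2.COLOR_BGR2HSV);cam=c["cam_to_world"][:3,3]
m=np.zeros((400,640),bool);m[75:262,235:425]=1;m[150:225,300:345]=0
O=np.array([.515,.010]);X=[];ids=[]
for off,(h0,h1) in {0:(0,6),60:(50,90),180:(22,35),-60:(105,130)}.items():
    q=m&(h[...,0]>=h0)&(h[...,0]<=h1)&(h[...,1]>140)
    q=cv2.morphologyEx(q.astype(np.uint8),cv2.MORPH_OPEN,np.ones((2,2)))
    k=np.vstack(cv2.findContours(q,cv2.RETR_EXTERNAL,cv2.CHAIN_APPROX_NONE)[0])[:,0]
    Y=atz(c,k,.048)[:,:2]
    hull=cv2.convexHull((Y*1e4).astype(np.float32))[:,0]/1e4
    # dense: points within 0.7mm of hull, on outer side
    d=np.array([cv2.pointPolygonTest((hull*1e4).astype(np.float32),tuple((y*1e4).astype(float)),True) for y in Y])
    Y=Y[(d<8)&(np.linalg.norm(Y-O,axis=1)>.080)]
    X.append(Y);ids+=[off]*len(Y);print(off,len(Y))
    if off==0: print("red circle",circ(Y))
X=np.vstack(X);ids=np.array(ids)
def res(p):
    a=np.radians(p[2]+ids);return (np.linalg.norm(X-p[:2]-.066*np.c_[np.cos(a),np.sin(a)],axis=1)-.026)*1000
s=least_squares(res,[.515,.01,-2],loss="soft_l1",x_scale=[.01,.01,10]);print(s.x.round(4),np.abs(s.fun).mean())
for o in(0,60,180,-60):print(o,res(s.x)[ids==o].mean().round(2))
p=s.x;S=4;x0,y0=235,75
im=cv2.resize(f[y0:220+5,x0:425],None,fx=S,fy=S,interpolation=cv2.INTER_CUBIC)
t=np.linspace(0,2*np.pi,120)
for o in range(0,360,60):
    a=np.radians(p[2]+o);q=np.c_[p[0]+.066*np.cos(a)+.026*np.cos(t),p[1]+.066*np.sin(a)+.026*np.sin(t),0*t+.048]
    cv2.polylines(im,[((proj(c,q)-[x0,y0]+.5)*S).astype(np.int32)],True,(255,255,0),1)
a=np.radians(-1.9)
for e in(-27,27):
    b=a+np.radians(e);q=np.array([[.515+r*np.cos(b),.010+r*np.sin(b),.06] for r in(.037,.076)])
    cv2.polylines(im,[((proj(c,q)-[x0,y0]+.5)*S).astype(np.int32)],False,(0,255,255),1)
cv2.imwrite("pics/over1.png",im);print(im.shape)
E
```

```text
0 48
red circle (array([0.5792628 , 0.00449076]), np.float64(0.025323892579809135))Traceback (most recent call last):
  File "<stdin>", line 9, in <module>
    return _nx.concatenate(arrs, 0, dtype=dtype, casting=casting)
           ~~~~~~~~~~~~~~~^^^^^^^^^^^^^^^^^^^^^^^^^^^^^^^^^^^^^^^
ValueError: need at least one array to concatenate
```

```bash
cat > fit.py <<'E'
from h import *
from scipy.optimize import least_squares
def fitcups(c,O,bx,out,ang,cols,excl=None,p0=-4.):
    f=c["frame"];h=cv2.cvtColor(f,cv2.COLOR_BGR2HSV)
    m=np.zeros((400,640),bool);m[bx[2]:bx[3],bx[0]:bx[1]]=1
    X=[];ids=[];R={0:(0,6),60:(45,95),180:(22,38),-60:(100,135)}
    for off in cols:
        h0,h1=R[off];q=m&(h[...,0]>=h0)&(h[...,0]<=h1)&(h[...,1]>110)&(f.max(-1)>50)
        k=np.argwhere(q)[:,::-1]
        Y=atz(c,k,.048)[:,:2]; r=np.linalg.norm(Y-O,axis=1); Y=Y[(r>.05)&(r<.098)]
        a=np.radians(p0+off);d=np.linalg.norm(Y-O-.066*np.array([np.cos(a),np.sin(a)]),axis=1);Y=Y[d<.034]
        if len(Y)<8: print(off,"few",len(Y));continue
        Ym=(Y*1e4).astype(np.float32);hull=cv2.convexHull(Ym)
        d=np.array([cv2.pointPolygonTest(hull,(float(y[0]),float(y[1])),True) for y in Ym])
        Y=Y[(d<8)&(np.linalg.norm(Y-O,axis=1)>.080)]
        X.append(Y);ids+=[off]*len(Y)
    X=np.vstack(X);ids=np.array(ids)
    def res(p):
        a=np.radians(p[2]+ids);return (np.linalg.norm(X-p[:2]-.066*np.c_[np.cos(a),np.sin(a)],axis=1)-.0257)*1000
    s=least_squares(res,[*O,p0],loss="soft_l1",x_scale=[.01,.01,10]);p=s.x
    print("centre,phase",p.round(4),"green",(p[2]+60).round(2),{o:(int((ids==o).sum()),round(float(np.abs(res(p)[ids==o]).mean()),2)) for o in cols})
    S=min(4,780/(bx[1]-bx[0]),590/(bx[3]-bx[2]));x0,y0=bx[0],bx[2]
    im=cv2.resize(f[y0:bx[3],x0:bx[1]],None,fx=S,fy=S,interpolation=cv2.INTER_CUBIC);t=np.linspace(0,2*np.pi,120)
    for o in range(0,360,60):
        a=np.radians(p[2]+o);q=np.c_[p[0]+.066*np.cos(a)+.026*np.cos(t),p[1]+.066*np.sin(a)+.026*np.sin(t),0*t+.048]
        cv2.polylines(im,[((proj(c,q)-[x0,y0]+.5)*S).astype(np.int32)],True,(255,255,0),1)
    for e in(-27,27):
        b=np.radians(ang+e);q=np.array([[O[0]+r*np.cos(b),O[1]+r*np.sin(b),.06] for r in(.037,.076)])
        cv2.polylines(im,[((proj(c,q)-[x0,y0]+.5)*S).astype(np.int32)],False,(0,255,255),1)
    cv2.imwrite(out,im);return p
E
python3 - <<'E'
from fit import *
c=dict(np.load("wrist1.npz"))
fitcups(c,np.array([.515,.0095]),(235,425,75,222),"pics/over1.png",-1.9,[0,60,180,-60])
fitcups(dict(np.load("top0.npz")),np.array([.5135,.0105]),(320,440,140,255),"pics/over1t.png",-1.6,[0,60,180,-60])
E
```

```text
180 few 0
centre,phase [ 0.5135  0.0086 -2.7156] green 57.28 {0: (59, 0.34), 60: (48, 0.76), 180: (0, nan), -60: (45, 0.92)}
centre,phase [ 0.5126  0.0111 -3.7063] green 56.29 {0: (19, 0.42), 60: (20, 0.96), 180: (22, 0.78), -60: (13, 1.31)}fit.py:21: RuntimeWarning: Mean of empty slice.
  print("centre,phase",p.round(4),"green",(p[2]+60).round(2),{o:(int((ids==o).sum()),round(float(np.abs(res(p)[ids==o]).mean()),2)) for o in cols})
  ret = ret.dtype.type(ret / rcount)
```

View pics/over1.png

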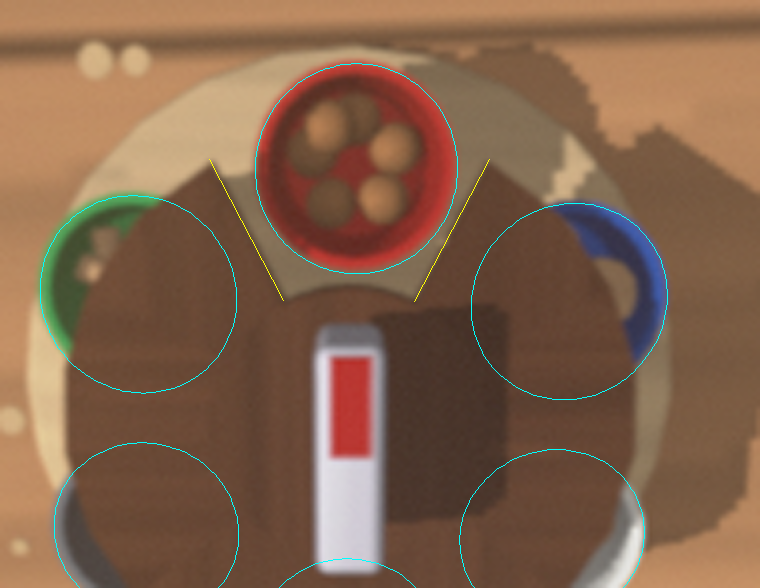

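```bash
python3 -c "
from h import *
from rig import env
st=env.state();print(st['position']);print(togo(st,[.515,.0095,.068],-1.9))"
```

```text
[0.51435055 0.00889846 0.21987753]
(array([  0.8,  -0.6, 151.9]), array([-0.01,  0.06,  0.02]))
```

```bash
python3 -m crank '[0,0,0.025,0,0,0,1, 0,0,0.055,0,0,0,1, 0,0,0.085,0,0,0,1, 0,0,0.110,0,0,0,1, 0,0,0.130,0,0,0,1, 0,0,0.142,0,0,0,1, 0,0,0.150,0,0,0,1, 0,0,0.152,0,0,0,1, 0,0,0.152,0,0,0,0.6, 0,0,0.152,0,0,0,0.6]' 30
python3 - <<'E'
from h import *
from rig import env
st=env.state();w=env.camera("wrist");cv2.imwrite("pics/wrist2.png",w["frame"]);print(togo(st,[.515,.0095,.068],-1.9),st["wrist_force"],st["opening"])
E
```

```text
clock: 2.7
position: [0.5153, 0.0083, 0.0695]
tcp_rot: [3.142, -0.002, -0.035]
wrist_force: [-0.3, 0.0, -0.4]
opening: 0.746
(array([-0.4, -1.2,  1.5]), array([ 0.  , -0.11, -0.1 ])) [-0.34726828  0.04670699 -0.41297257] 0.7459204594889595
```

View pics/wrist2.png

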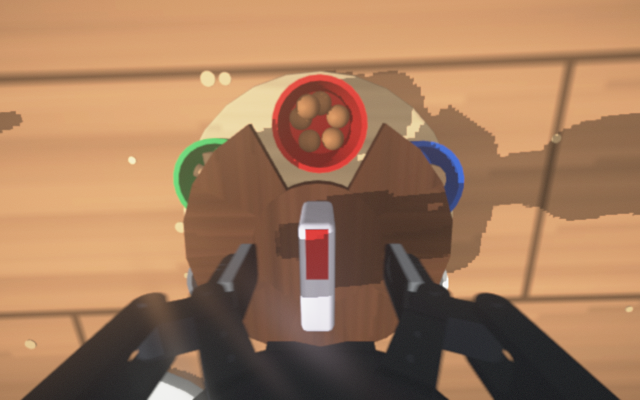

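The bar (317,265) lies between the pads (inner tips about 255 and 388), about 1 to 2 mm to the left of the middle. I'll correct by 1 mm and close.

```bash
python3 -m crank '[0,-0.001,0.001,0,0,0,0.6, 0,-0.001,0.001,0,0,0,0.4, 0,-0.001,0.001,0,0,0,0.3, 0,-0.001,0.001,0,0,0,0.2, 0,-0.001,0.001,0,0,0,0.1, 0,-0.001,0.001,0,0,0,0.1, 0,-0.001,0.001,0,0,0,0.05, 0,-0.001,0.001,0,0,0,0.05]' 30
```

```text
clock: 3.42
position: [0.5147, 0.0098, 0.0677]
tcp_rot: [-3.141, -0.0, -0.034]
wrist_force: [-1.9, 1.3, 5.5]
opening: 0.181
```

```bash
python3 -m crank '[0,0,0,0,0,-2,0.05, 0,0,0,0,0,-5,0.05, 0,0,0,0,0,-9,0.05, 0,0,0,0,0,-13,0.05, 0,0,0,0,0,-17,0.05, 0,0,0,0,0,-21,0.05, 0,0,0,0,0,-25,0.05, 0,0,0,0,0,-28,0.05, 0,0,0,0,0,-30,0.05, 0,0,0,0,0,-30,0.05]'
python3 - <<'E'
from rig import env
import cv2
s=env.state();print(s["joint_positions"].round(2),s["ft_torque"],s["tcp_rot"][2]*57.3)
cv2.imwrite("pics/wrist3.png",env.camera("wrist")["frame"])
E
```

```text
clock: 4.25
position: [0.5147, 0.0096, 0.0677]
tcp_rot: [3.142, -0.0, 0.492]
wrist_force: [-0.4, 1.3, 5.4]
opening: 0.183
[ 0.44  0.36 -0.61  1.85  0.24  1.   -1.36] [0.22574586 0.31343526 0.02168895] 28.165276032598793
```

View pics/wrist3.png

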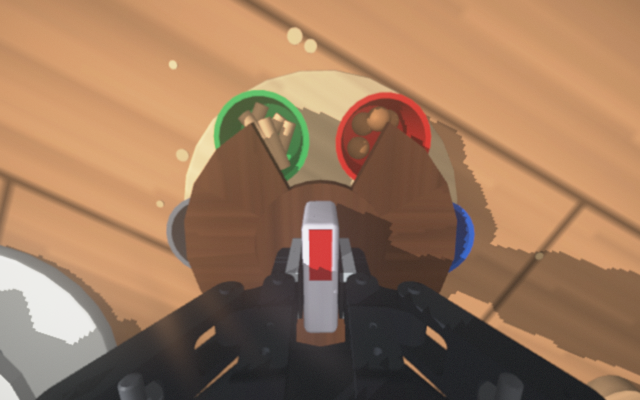

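The cover turns with the gripper: it is now at 28°, with green at (262,137) and red at (384,135) on either side of the opening. I'll carry on for another 29°.

```bash
python3 -m crank '[0,0,0,0,0,-2,0.05, 0,0,0,0,0,-5,0.05, 0,0,0,0,0,-9,0.05, 0,0,0,0,0,-13,0.05, 0,0,0,0,0,-17,0.05, 0,0,0,0,0,-21,0.05, 0,0,0,0,0,-25,0.05, 0,0,0,0,0,-28,0.05, 0,0,0,0,0,-29,0.05, 0,0,0,0,0,-29,0.05]'
python3 - <<'E'
from fit import *
from rig import env
st=env.state();w=env.camera("wrist");T=np.eye(4);T[:3,:3]=Ro.from_euler("xyz",st["tcp_rot"]).as_matrix();T[:3,3]=st["position"]
w["cam_to_world"]=T@w["mount"];np.savez("wrist4.npz",**w)
print(st["joint_positions"].round(2),st["tcp_rot"]*57.3)
fitcups(w,np.array([.515,.0095]),(150,490,60,280),"pics/over4.png",st["tcp_rot"][2]*57.3,[0,60])
E
```

```text
clock: 5.13
position: [0.5149, 0.0095, 0.0677]
tcp_rot: [3.141, -0.0, 0.997]
wrist_force: [-1.1, 1.2, 6.4]
opening: 0.179
[ 0.51  0.38 -0.71  1.85  0.29  1.01 -0.89] [ 1.79984188e+02 -2.56416709e-02  5.71009542e+01]
centre,phase [ 0.5143  0.0087 -2.4122] green 57.59 {0: (167, 0.25), 60: (200, 0.27)}
```

View pics/over4.png

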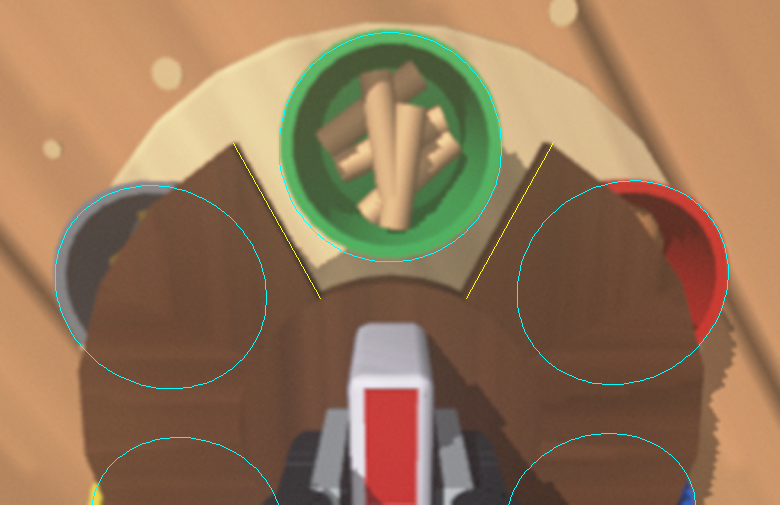

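The opening (corners 234 and 552, middle 393) is over the green cup (middle 390). The fit puts green at 57.6° and the grip at 57.1°. I'll nudge it 0.5°, release and rise.

```bash
python3 -m crank '[0,0,0,0,0,-0.5,0.05, 0,0,0,0,0,-0.5,0.05, 0,0,0,0,0,-0.5,0.05, 0,0,0,0,0,-0.5,0.3, 0,0,0,0,0,-0.5,0.5, 0,0,0,0,0,-0.5,0.8, 0,0,0,0,0,-0.5,1, 0,0,0,0,0,-0.5,1, 0,0,0,0,0,-0.5,1, 0,0,0,0,0,-0.5,1]'
python3 -c "
from rig import env
s=env.state();print(s['opening'],s['wrist_force'])"
```

```text
clock: 6.02
position: [0.5145, 0.0095, 0.0673]
tcp_rot: [-3.142, -0.0, 1.004]
wrist_force: [-0.0, 0.6, -0.7]
opening: 0.999
0.9988761429404882 [-0.0368234   0.62531363 -0.67539442]
```

```bash
python3 -m crank '[0,0,-0.010,0,0,0,1, 0,0,-0.030,0,0,0,1, 0,0,-0.060,0,0,0,1, 0,0,-0.090,0,0,0,1, 0,0,-0.115,0,0,0,1, 0,0,-0.135,0,0,0,1, 0,0,-0.147,0,0,0,1, 0,0,-0.150,0,0,0,1, 0,0,-0.150,0,0,0,1, 0,0,-0.150,0,0,0,1]'
python3 - <<'E'
from fit import *
from rig import env
st=env.state();w=env.camera("wrist");T=np.eye(4);T[:3,:3]=Ro.from_euler("xyz",st["tcp_rot"]).as_matrix();T[:3,3]=st["position"]
w["cam_to_world"]=T@w["mount"];np.savez("wrist5.npz",**w)
P=cloud(w);z=P[...,2];m=(z>.088)&(z<.104)&(np.linalg.norm(P[...,:2]-[.515,.0095],axis=-1)<.04);G=P[m]
print(cv2.minAreaRect((G[:,:2]*1000).astype(np.float32)))
b,r=None,None
fitcups(w,np.array([.515,.0095]),(235,425,75,222),"pics/over5.png",57.6,[0,60])
c=env.camera("scene");cv2.imwrite("pics/scene5.png",c["frame"])
E
```

```text
clock: 6.85
position: [0.514, 0.0093, 0.2163]
tcp_rot: [-3.14, 0.001, 1.004]
wrist_force: [0.2, 0.2, 0.1]
opening: 1.001
((514.9654541015625, 9.829975128173828), (55.29567337036133, 15.55302906036377), 57.02781677246094)
centre,phase [ 0.5143  0.0077 -1.8311] green 58.17 {0: (57, 0.34), 60: (55, 0.37)}
```

View pics/over5.png

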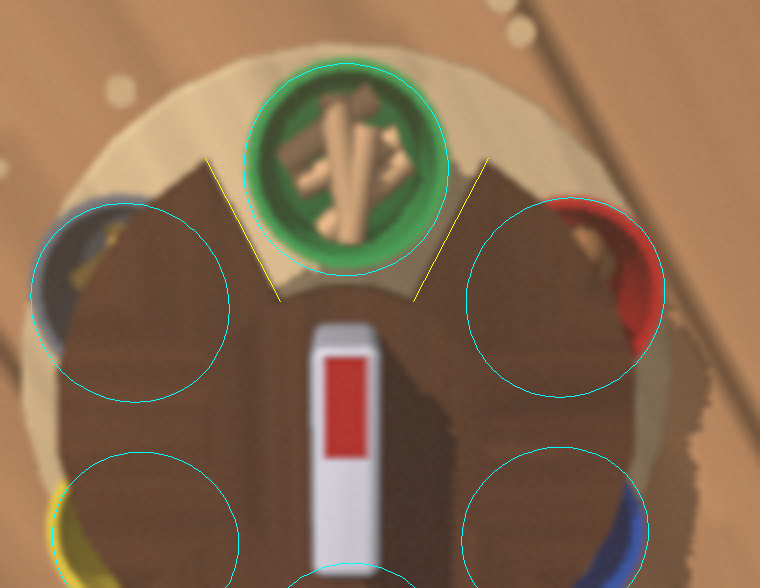

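View pics/scene5.png

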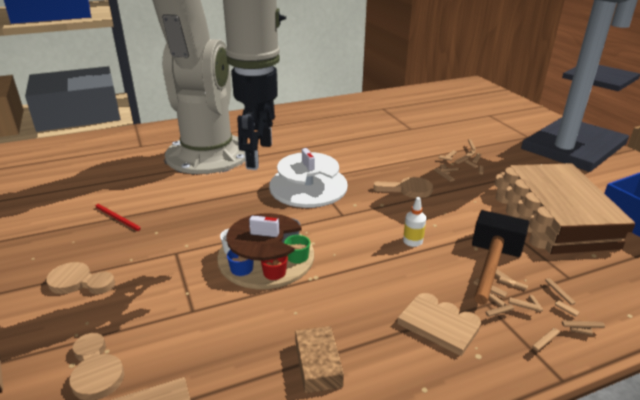

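The opening (middle about 347) is centred on the green cup (middle 346) to within about 1°. The glue bottle stands at scene (414,222), and the gripper is open and well clear. Handing in.

```bash
python3 -c "
from rig import env
print(env.state()['clock']);print(env.finish_job())"
```

```text
6.95
the job is handed in; nothing more can be done
None
```

The cover's opening now lies over the green cup, and I handed the job in at 6.95 s. I gripped the bar on the dark cover and turned it about 59.5° counter-clockwise, from −2° to about 57.3°. Then I released it and raised the open gripper 150 mm clear.

- **Alignment:** in the last wrist picture the opening is centred on the green cup to about 1 pixel of the enlarged crop. The angle readings differ slightly: the bar measured 57.0° from depth, the gripper read 57.5° at release, and the green cup was fitted at 57.6–58.2°. The remaining error is therefore about 0–1°.
- **Forces:** the wrist force readings stayed below about 7 N.
- **Surroundings:** the last scene picture shows the glue bottle still standing and the white look-alike unmoved.

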